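Rinse a cup: turn it over onto the glass rinser and hold it down

ROBOT

A 7-joint arm with a two-finger parallel gripper is mounted at the origin on a cart in front of the work surface, level with it; the furniture and walls round the work are solid. World frame = base frame: x ahead of the robot, y to its left, z up, the work surface at z = 0. Lengths are in m, angles in degrees, forces in N, time in s.
With the tool pointing down it reaches from about 0.425 to 0.875 m from the base axis. Payload 4.7 kg.
Tool frame: the origin (TCP) lies between the finger pads; the fingertips stand env.tip_reach ahead of it and the grasp point (between the pads) lies 2 mm behind it (env.tip_reach is the distance from the TCP to the fingertips, in m); z points along the fingers, y is the line along which they close (so a half turn about z gives the same grasp; the last joint's range is limited). The gripper opens to 87 mm and grips with 3 to 60 N. Pads are 19 mm wide; open, the fingers measure 117 mm over their backs; the gripper's body (75 mm by 190 mm) begins 51 mm behind the grasp point.
Start: joints at [64.75, 18.392, -4.016, 83.108, 1.295, 78.541, -3.26], TCP at [0.286, -0.584, 0.24] pointing down, gripper open.
Joint ranges: [-163.93, 163.93], [-17.29, 119.83], [-79.2, 71.16], [3.27, 140.29], [-89.18, 269.18], [5.43, 117.66], [-154.24, 154.24]. Speed limits (degrees/s): [147.25, 147.25, 180, 180, 180, 180, 180].

INTERFACE

Orientations are given as [roll, pitch, yaw] about the fixed x, y, z axes, in that order (R = Rz(yaw) Ry(pitch) Rx(roll)).
In Python, from cell import env gives the robot as it stands.
- The arm moves only by the shell command python3 steer.py 'ROWS' [FORCE]. ROWS is a JSON list of rows, 1 to 8 of them, each written [[dx, dy, dz], turn, opening]: dx, dy, dz in mm, then a turn about the tool's z in degrees, then the finger opening in m; each row is the pose to reach, as a shift and turn from the pose commanded when the command began, along the tool's axes at that moment; what a row does not reach only later rows make up. A row lasts 1/12 s, in which the tool goes at most 0.0417 m and 7.16 degrees, less where a joint would pass 70% of its speed; a pose out of reach is approached as far as the arm can. The fingers move at their own pace and stop on an object; FORCE is the grip in N (left out, the last holds). Time passes only in rows, so rows that do not move let the fingers close. It prints the time, the measured TCP pose, the force, the opening and the grip force at its end. Input that does not fit is refused with a message, and nothing moves.
- env.get_obs(): the state, without advancing time (a new reading comes with each control period).
- env.read_camera(name): name is "side" or "top"; returns a dict with "color" (480x640x3 uint8, blue, green, red), "fx", "fy", "cx", "cy" (pixels), "dist" ([k1, k2, p1, p2, k3] as OpenCV has them; the pictures are not rectified), "world_from_camera" (4x4, takes a point from camera to world coordinates). Camera axes: x right, y down, z forward; pixel columns grow to the right and rows downward; lengths in m; the calibration is good to about 2 mm. A picture is of the moment at which its call begins. There is no depth.
- env.sign_off(): hands the job in; it is judged then, once.
The state is a dict: "time_s": time; "qpos": joint angles; "joint_velocities": joint speeds; "effort": joint torques, N m; "tool_pos": TCP position; "tool_rot": TCP orientation; "force": force on the tool from outside, world axes, zero at the start; "wrist_torque": the same for the moment, N m; "grip_width": finger opening in m; "grasp_force": force on a finger pad.
Only numpy, scipy, OpenCV 4.12 (cv2) and the standard library are available. Lean on these libraries where they do the work, as an engineer would, in place of code of your own. Each camera call takes 0.05 s, during which the arm holds its last target. There are 200 camera calls.

TASK

Turn the plain steel cup over and set it mouth-down, centred on the star of the glass rinser, then push the cup down so that the sprung star sinks halfway, 10 mm of its 20 mm travel, and keep it there. Press only on the cup, not on the rinser, hold it for at least two seconds, and finish while still holding it down: do not let go. Leave the mug, the glass tumbler and the spoon where they are.

Things in the scene. Friction and masses are not known exactly. Their poses are not given: they have to be found in the camera images.
- cup: Plain steel cup without handle, 88 mm high, hollow: 66 mm across at the mouth, 58 mm at mid height (grip it there), 52 mm at the flat foot; wall 3 mm, floor 4 mm, 0.09 to 0.18 kg. Starts standing mouth-up on the worktop. Laid on its side it hardly rolls. Origin: centre of its underside; z axis from the foot to the mouth (up at the start).
- cup_rim (a point): Centre of the cup's mouth, in the plane of its rim, 88 mm along the cup's z axis from its origin.
- rinser: Glass rinser fixed to the worktop: round black drip tray 152 mm across, 36 mm high, open above, with a metal inlet stub on its side (+x of its frame, reaching 97 mm from the centre); in its middle stands the grey star. It stands on the left or on the right, the cup on the other side. Origin: centre of its underside, z up.
- star_top (a point): Centre of the star, level with the tops of its eight flat spokes: 62 mm above the worktop when up, sinking with the star. The spokes reach 53 mm from the centre; a hub dome of 14 mm radius rises 6 mm above them. The mouth of the upturned cup stands on the spokes, round the dome.
- star (a joint): How far the sprung star is pressed down, in m: 0 = up, 0.020 = bottomed. The spring is preloaded: about 4 N to start, 8 N at 10 mm, 12 N at the bottom, less the weight of star and cup (about 2 N); it comes up again by itself.
- mug: Cream mug with handle, 82 x 117 x 94 mm, standing at the back of the work; to be left alone. Origin: centre of its underside.
- tumbler: Clear glass tumbler, 84 mm across, 89 mm high, at the back of the work, beside the tall grey water dispenser whose cabinet fills the left back (x over 0.62 m with y over 0.28 m), which the hand and arm must keep clear of; to be left alone. Origin: centre of its underside.
- spoon: Metal spoon, 196 mm long, lying at the left front, pointing away from the robot; to be left alone. (Beside the robot on its left a door post rises from the floor, x 0.12 to 0.22 m, y 0.44 to 0.58 m: the arm must not swing into it.) Origin: centre of its underside.

How it is judged (in metres and radians):
On the way:
1. the star is held 6 to 14 mm down by the upturned cup for two seconds (value of joint star between 0.006 and 0.014 m and angle between cup's own z axis and vertical above 3.02 rad and horizontal distance between cup_rim and star_top below 0.015 m and z of cup_rim in the frame of star_top below 0.005 m and contact force between cup and rinser between 4 and 20 N and contact force between the fingers and cup above 1 N and contact force between each of the fingers, the arm and rinser below 0.5 N), for 2 s.
At the end, for the whole second after the job is handed in: Still held at the end: cup mouth-down (within 7 degrees), mouth on the spokes and centred on the star within 15 mm; fingers push the cup (over 1 N), the cup pushes the star with 4 to 20 N, the star stands 6 to 14 mm down; hand and arm do not touch the rinser (all of step 1); the arm keeps its last pose, push and grip.
It fails at once if the mug is moved more than 30 mm (distance of mug from where it was at the start of the episode above 0.03 m).
It fails at once if the tumbler is moved more than 30 mm (distance of tumbler from where it was at the start of the episode above 0.03 m).
It fails at once if the spoon is moved more than 30 mm (distance of spoon from where it was at the start of the episode above 0.03 m).
It also fails if it takes over 72 s, if anything falls off the work surface, if the arm or the gripper's body presses on something with over 40 N, if the wrist force passes 120 N, or if a joint passes its speed limit or range.

## Working session

There is one attempt and no reset: what is moved stays moved. The work goes in short steps, Python scripts to look and compute and a shell command to move; the robot and the scene stay as the last step left them, time stands still between calls to the robot, and variables do not carry over. Pictures are saved under pics/ and viewed, at most 10 in all, crops included, and the job is handed in when it is done.

```bash
ls; mkdir -p pics; python3 - <<'E'
from cell import env
import cv2
print(env.get_obs(), env.tip_reach)
for n in("side","top"):
    c=env.read_camera(n); cv2.imwrite(f"pics/{n}0.png",c["color"]); print(n,c["fx"],c["fy"],c["cx"],c["cy"],c["dist"],c["world_from_camera"])
E
```

```text
cell.py
pics
steer.py
  3 cell.py
  5 steer.py
  8 total
{'time_s': 0.0, 'qpos': array([64.75073657, 18.44023302, -4.01518012, 83.1741262 ,  1.29382047,
       78.54140525, -3.26062295]), 'joint_velocities': array([-0.02343723, -0.01126413, -0.02341508,  0.02815304,  0.02494306,
       -0.01462334,  0.0151253 ]), 'effort': array([ 4.76401544e-05, -4.91294682e+01, -4.03829115e-01, -3.12526989e+01,
       -6.36654929e-02,  4.36449295e-02,  1.87389969e-04]), 'tool_pos': array([ 0.28525362, -0.5834846 ,  0.23845493]), 'tool_rot': array([-1.79889412e+02,  4.69990325e-03,  2.60578087e+01]), 'force': array([ 0.37582241, -0.4398092 , -0.5987861 ]), 'wrist_torque': array([0.05680509, 0.0045779 , 0.04289078]), 'grasp_force': 0.0, 'grip_width': 0.08672555373934872} 0.017
side 439.7149568668867 439.7149568668867 314.09651933893997 238.41791618307164 [-0.07942478  0.          0.          0.          0.        ] [[-0.98065391 -0.1261331   0.1496942   0.44439898]
 [-0.19566105  0.6086057  -0.76897065  0.79403132]
 [ 0.00588791 -0.7833834  -0.62151089  0.72644151]
 [ 0.          0.          0.          1.        ]]
top 535.0032969652418 535.0032969652418 323.28114432413327 232.4175665183424 [-0.00759161  0.          0.          0.          0.        ] [[ 0.02356736 -0.98689845  0.15961211  0.40697609]
 [-0.99964164 -0.02529058 -0.00877327  0.00365907]
 [ 0.01269501 -0.15934815 -0.98714082  1.22543024]
 [ 0.          0.          0.          1.        ]]
```
View pics/side0.png

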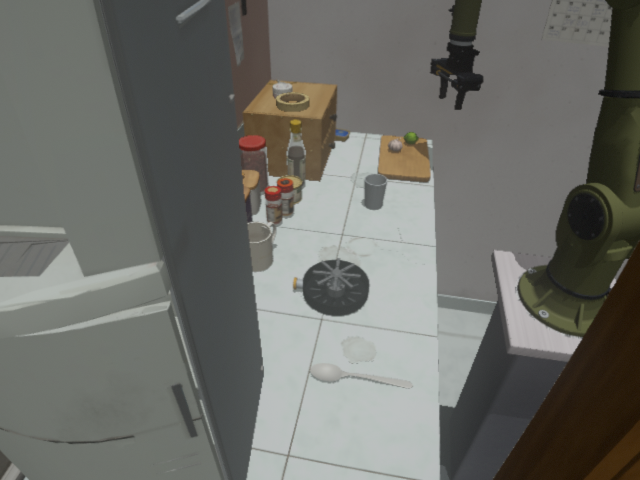

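View pics/top0.png

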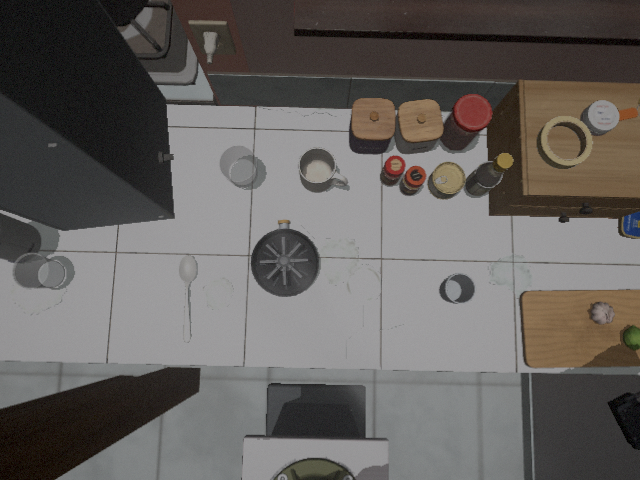

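The top view shows the cup's mouth near (457,288), the rinser's star near (285,262) with its stub pointing up the image, and the spoon at (188,300). In the side view the cup is at (375,191) and the star at (337,275). Next I'll check these with a model overlay.

```bash
cat > h.py <<'E'
import numpy as np, cv2
from cell import env
def ray(c,uv,z):
    K=np.array([[c["fx"],0,c["cx"]],[0,c["fy"],c["cy"]],[0,0,1]])
    p=cv2.undistortPoints(np.array([[uv]],float),K,np.array(c["dist"]))[0,0]
    T=c["world_from_camera"]; d=T[:3,:3]@[p[0],p[1],1]; o=T[:3,3]
    return o+d*(z-o[2])/d[2]
def proj(c,P):
    K=np.array([[c["fx"],0,c["cx"]],[0,c["fy"],c["cy"]],[0,0,1]])
    M=np.linalg.inv(c["world_from_camera"])
    return cv2.projectPoints(np.array(P,float).reshape(-1,3),cv2.Rodrigues(M[:3,:3])[0],M[:3,3],K,np.array(c["dist"]))[0][:,0]
def circ(x,y,z,r):
    a=np.linspace(0,2*np.pi,60); return np.c_[x+r*np.cos(a),y+r*np.sin(a),0*a+z]
def crop(c,P3s,centre,half,scale,img=None):
    u=c["color"].copy() if img is None else img
    x0,y0=int(centre[0]-half),int(centre[1]-half)
    b=cv2.resize(u[y0:y0+2*half,x0:x0+2*half],None,fx=scale,fy=scale,interpolation=cv2.INTER_CUBIC)
    for P,col in P3s:
        q=((proj(c,P)-[x0,y0]+.5)*scale).astype(int); cv2.polylines(b,[q.reshape(-1,1,2)],False,col,1)
    return b
E
cat > look.py <<'E'
from h import *
import sys
cx,cy,rx,ry=map(float,sys.argv[2:6])
T=[]
for n in("top","side"):
    c=env.read_camera(n)
    if n=="top": print(ray(c,(457,288),.088),ray(c,(285,262),.068),ray(c,(285,262),.036))
    if n=="side": print(ray(c,(375,180),.088),ray(c,(337,275),.068))
    G=(0,255,0);R=(0,0,255)
    a=crop(c,[(circ(cx,cy,.088,.033),G),(circ(cx,cy,0,.026),R)],proj(c,[cx,cy,.04])[0],30,6)
    b=crop(c,[(circ(rx,ry,.036,.076),G),(circ(rx,ry,.062,.053),R),(circ(rx,ry,.068,.003),G)],proj(c,[rx,ry,.04])[0],45,4)
    T.append(np.hstack([cv2.resize(a,(300,300)),cv2.resize(b,(300,300))]))
cv2.imwrite(sys.argv[1],np.vstack(T))
E
python3 - <<'E'
from h import *
c=env.read_camera("top");print(ray(c,(457,288),.088),ray(c,(285,262),.068))
E
python3 look.py pics/fit1.png 0.42 -0.275 0.47 0.08
```

```text
[ 0.47850309 -0.29349863  0.088     ] [0.52697646 0.07490279 0.068     ]
[ 0.47850309 -0.29349863  0.088     ] [0.52697646 0.07490279 0.068     ] [0.53029416 0.0768725  0.036     ]
[ 0.48183282 -0.29072347  0.088     ] [0.52888207 0.09523448 0.068     ]
```

```bash
python3 look.py pics/fit2.png 0.480 -0.292 0.528 0.076
```

```text
[ 0.47850309 -0.29349863  0.088     ] [0.52697646 0.07490279 0.068     ] [0.53029416 0.0768725  0.036     ]
[ 0.48183282 -0.29072347  0.088     ] [0.52888207 0.09523448 0.068     ]
```

View pics/fit2.png

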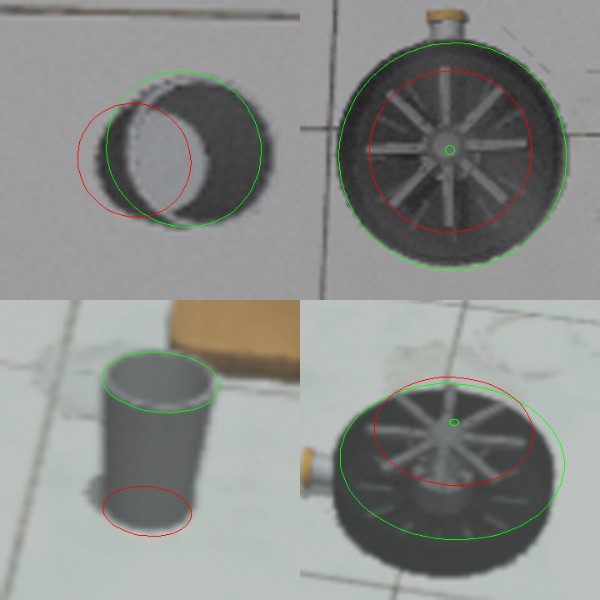

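The cup's real outline is about 2 px to the right of the overlay in the top view. In the side view the real star is about 3 px lower and 2 px to the left. I'll refine by triangulating these points.

```bash
python3 - <<'E'
from h import *
t,s=env.read_camera("top"),env.read_camera("side")
def back(c,P,half,cp): 
    q=proj(c,P)[0]; o=np.array([int(q[0]-half),int(q[1]-half)]); return o+np.array(cp)*2*half/300-.5
C=[.48,-.292,.04];R=[.528,.076,.04]
print("star dome top",ray(t,back(t,R,45,(446,146-0) if 0 else (147,146)),.066))
print("star side",ray(s,back(s,R,45,(147,132)),.066))
print("tray rim top (mid of l/r,b/t)",ray(t,back(t,R,45,(153,153)),.036))
print("cup rim side",ray(s,back(s,C,30,(159,80)),.088),"cup foot side",ray(s,back(s,C,30,(149,207)),0))
print("cup rim top",ray(t,back(t,C,30,(198,152)),.088),"foot",ray(t,back(t,C,30,(152,162)),0))
E
```

```text
star dome top [0.5308184  0.07819743 0.066     ]
star side [0.53145971 0.08406727 0.066     ]
tray rim top (mid of l/r,b/t) [0.52942128 0.07595014 0.036     ]
cup rim side [ 0.48123937 -0.29365214  0.088     ] cup foot side [ 0.47941886 -0.29629626  0.        ]
cup rim top [ 0.47882223 -0.29798469  0.088     ] foot [ 0.47931088 -0.30010614  0.        ]
```

```bash
cat > go.py <<'E'
from h import *
from scipy.spatial.transform import Rotation as Ro
import sys
x,y,z,yaw=map(float,sys.argv[1:5]); o=env.get_obs()
R=Ro.from_euler('xyz',o["tool_rot"],degrees=True).as_matrix()
print("t",round(o["time_s"],2),"need",np.round(R.T@(np.array([x,y,z])-o["tool_pos"]),4),"turn",round((o["tool_rot"][2]-yaw+180)%360-180,2),"q",np.round(o["qpos"],0))
E
python3 go.py .479 -.2965 .16 90
```

```text
t 0.45 need [ 0.3001 -0.1732  0.0795] turn -63.94 q [65. 18. -4. 83.  1. 79. -3.]
```

The rows are not in the units I measure in: shifts go in mm. I convert before sending: 0.04 m is 40, 0.3 m is 300.

```bash
r="";python3 steer.py '[[[40,-22,0],-7,0.087],[[75,-43,0],-14,0.087],[[110,-65,10],-21,0.087],[[150,-87,20],-28,0.087],[[190,-109,30],-35,0.087],[[225,-130,40],-42,0.087],[[260,-150,50],-49,0.087],[[300,-173.2,60],-56,0.087]]' 10; python3 go.py .479 -.2965 .058 90
```

```text
time_s: 1.12
tool_pos: [0.4688, -0.311, 0.1838]
tool_rot: [180.0, 0.0, 82.4]
force: [0.6, -0.5, 0.1]
grip_width: 0.0869
grasp_force: 0.0
t 1.12 need [0.0158 0.0081 0.1258] turn -7.61 q [ 50.  11. -21.  99.   4.  70.  20.]
```

```bash
python3 steer.py '[[[0,0,0],-7,0.087],[[0,0,0],-7.9,0.087],[[0,0,0],-7.9,0.087],[[0,0,0],-7.9,0.087]]'; python3 go.py .479 -.2965 .058 90; python3 - <<'E'
from h import *
c=env.read_camera("top"); cv2.imwrite("pics/a.png",crop(c,[],(457,285),60,6))
E
```

```text
time_s: 1.45
tool_pos: [0.4674, -0.3143, 0.1842]
tool_rot: [180.0, 0.1, 89.7]
force: [0.0, -0.0, -0.5]
grip_width: 0.0869
grasp_force: 0.0
t 1.45 need [0.018  0.0115 0.1262] turn -0.33 q [ 51.  11. -22.  99.   4.  70.  27.]
```

View pics/a.png

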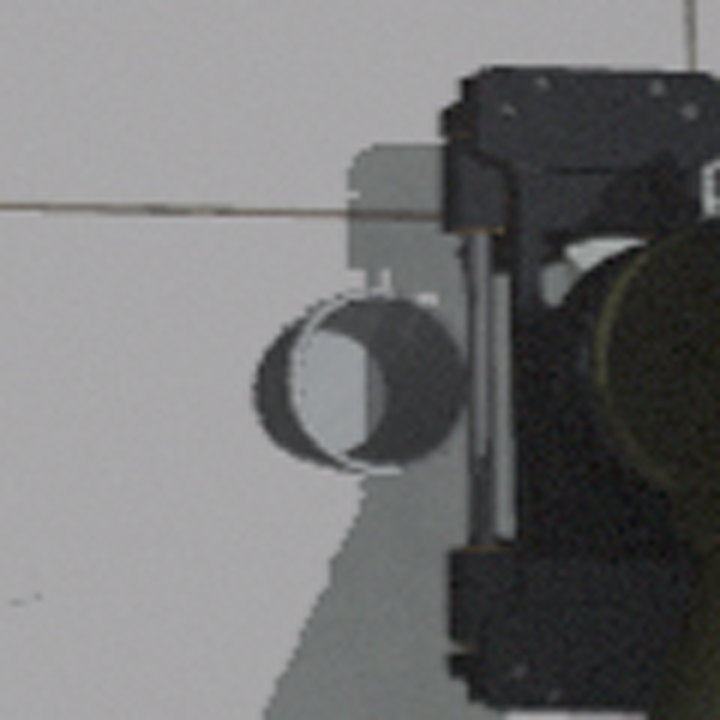

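The gripper is over the cup, roughly 2 cm to its right as the numbers say, and the cup hasn't moved. I'll centre, descend and grip lightly.

```bash
python3 steer.py '[[[18,11.5,20],0,0.087],[[18,11.5,55],0,0.087],[[18,11.5,90],0,0.087],[[18,11.5,126],0,0.087],[[18,11.5,130],0,0.087],[[18,11.5,130],0,0.087]]' 6; python3 go.py .479 -.2965 .054 90; python3 steer.py '[[[0,0,0],0,0.05],[[0,0,0],0,0.05],[[0,0,0],0,0.05],[[0,0,0],0,0.05],[[0,0,0],0,0.05],[[0,0,0],0,0.05]]' 6;python3 go.py .479 -.2965 .054 90
```

```text
time_s: 2.0
tool_pos: [0.4774, -0.2949, 0.052]
tool_rot: [-179.8, -0.2, 89.8]
force: [0.1, -0.6, 0.2]
grip_width: 0.0869
grasp_force: 0.0
t 2.0 need [-0.0016  0.0016 -0.002 ] turn -0.22 q [ 48.  19. -22. 107.   8.  56.  22.]
time_s: 2.5
tool_pos: [0.4803, -0.2955, 0.0555]
tool_rot: [179.9, 0.1, 89.9]
force: [-2.7, -0.1, 6.6]
grip_width: 0.0659
grasp_force: 5.8
t 2.5 need [-0.001  -0.0013  0.0015] turn -0.06 q [ 48.  19. -22. 106.   8.  56.  22.]
```

```bash
python3 steer.py '[[[0,0,0],0,0.05],[[0,0,0],0,0.05],[[0,0,0],0,0.05],[[0,0,0],0,0.05]]' 6; python3 - <<'E'
from h import *
T=[]
for n,h in(("top",40),("side",50)):
    c=env.read_camera(n); T.append(cv2.resize(crop(c,[],proj(c,[.479,-.2965,.06])[0],h,6),(390,390)))
cv2.imwrite("pics/b.png",np.hstack(T))
E
```

```text
time_s: 2.83
tool_pos: [0.4801, -0.2956, 0.0553]
tool_rot: [179.9, 0.1, 89.9]
force: [-1.1, -0.1, 6.2]
grip_width: 0.0659
grasp_force: 5.8
```

View pics/b.png

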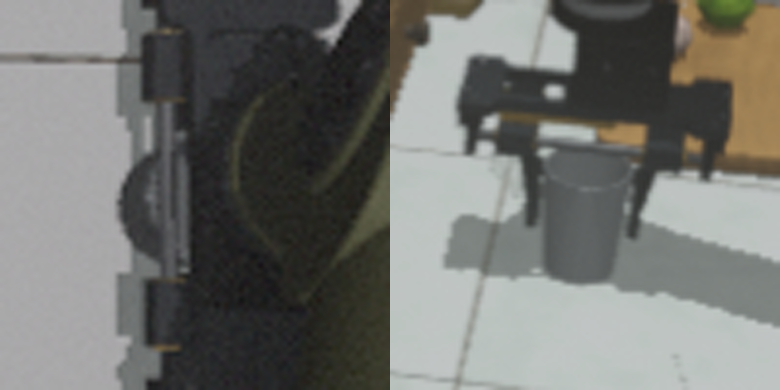

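The fingers taper and are closing on the rim, with the cup upright. I'll regrip at rim height so the cup can pivot there, then lay it down by arcing about the edge of its foot.

Converted, -0.027 m is -27, -0.015 m is -15.

```bash
python3 steer.py '[[[0,0,0],0,0.08],[[0,0,0],0,0.087],[[0,0,-15],0,0.087],[[0,0,-27],0,0.087],[[0,0,-27],0,0.087],[[0,0,-27],0,0.05],[[0,0,-27],0,0.05],[[0,0,-27],0,0.05]]' 5; python3 steer.py '[[[0,0,0],0,0.05],[[0,0,0],0,0.05],[[0,0,0],0,0.05],[[0,0,0],0,0.05]]' 5
```

```text
time_s: 3.6
tool_pos: [0.4792, -0.2945, 0.0802]
tool_rot: [-179.9, -0.0, 90.0]
force: [0.3, -0.1, -0.8]
grip_width: 0.0738
grasp_force: 0.0
time_s: 3.93
tool_pos: [0.4793, -0.2945, 0.0804]
tool_rot: [-180.0, -0.0, 90.0]
force: [0.7, 0.5, -0.5]
grip_width: 0.0664
grasp_force: 5.0
```

```bash
python3 steer.py '[[[12,0,-1],0,0.05],[[24,0,-2],0,0.05],[[36,0,-1],0,0.05],[[48,0,1],0,0.05],[[59,0,5],0,0.05],[[70,0,9],0,0.05]]' 5; python3 - <<'E'
from h import *
T=[]
for n,h in(("top",50),("side",50)):
    c=env.read_camera(n); T.append(cv2.resize(crop(c,[],proj(c,[.479,-.25,.06])[0],h,6),(390,390)))
cv2.imwrite("pics/c.png",np.hstack(T))
E
```

```text
time_s: 4.43
tool_pos: [0.4797, -0.2228, 0.0715]
tool_rot: [180.0, 0.0, 90.0]
force: [0.7, -0.2, -1.1]
grip_width: 0.0657
grasp_force: 5.0
```

View pics/c.png

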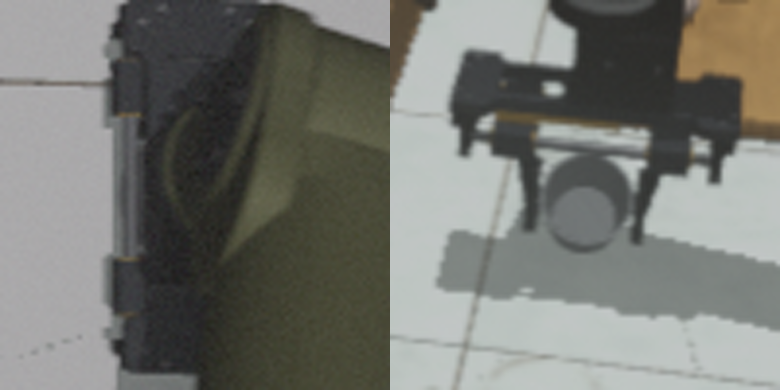

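The cup is tipping about its foot as planned, with the mouth facing the side camera. I'll carry on until it is lying down, then release.

```bash
python3 steer.py '[[[10,0,6],0,0.05],[[19,0,12.5],0,0.05],[[27,0,22],0,0.05],[[34,0,31],0,0.05],[[41,0,44],0,0.05],[[41,0,44],0,0.05],[[41,0,44],0,0.087],[[41,0,44],0,0.087]]' 5; python3 steer.py '[[[0,0,0],0,0.087],[[0,0,-40],0,0.087],[[0,0,-80],0,0.087],[[-40,0,-100],0,0.087],[[-80,0,-100],0,0.087],[[-120,0,-100],0,0.087],[[-160,0,-100],0,0.087],[[-160,0,-100],0,0.087]]'
python3 - <<'E'
from h import *
T=[]
for n,h in(("top",50),("side",50)):
    c=env.read_camera(n); q=proj(c,[.479,-.22,.03])[0]; print(n,q.astype(int)-h); T.append(cv2.resize(crop(c,[],q,h,6),(390,390)))
cv2.imwrite("pics/d.png",np.hstack(T))
E
```

```text
time_s: 5.2
tool_pos: [0.4796, -0.1841, 0.0278]
tool_rot: [-180.0, 0.0, 89.9]
force: [-0.3, 0.5, -0.2]
grip_width: 0.0722
grasp_force: 0.1
time_s: 5.87
tool_pos: [0.4766, -0.3551, 0.1286]
tool_rot: [180.0, 0.4, 89.3]
force: [-1.0, -1.1, 0.2]
grip_width: 0.087
grasp_force: 0.0
top [367 238]
side [321 161]
```

View pics/d.png

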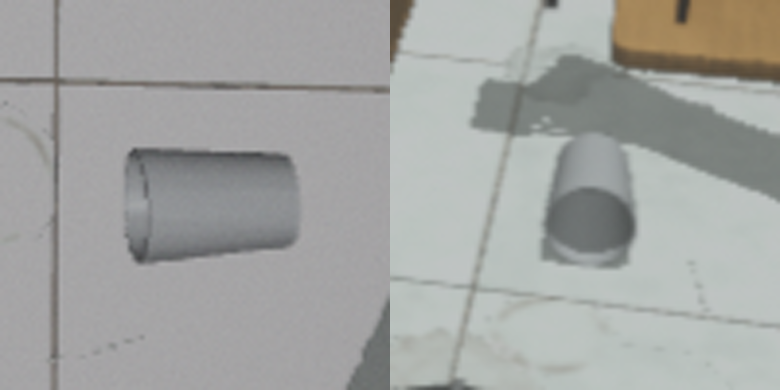

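The cup lies with its mouth toward +y: foot end at crop (297,202), mouth at (138,206), nearly in line with the tool's x. Now I'll locate the foot end and regrip there.

```bash
python3 - <<'E'
from h import *
c=env.read_camera("top"); f=ray(c,(443.2,289.8),.026);m=ray(c,(402.4,290.8),.033); d=(m-f)/np.linalg.norm(m-f); print(f,m,np.linalg.norm(m-f),f+.014*d,np.degrees(np.arctan2(d[1],d[0])))
E
python3 go.py .479 -.24 .025 90
```

```text
[ 0.47763975 -0.27860303  0.026     ] [ 0.47283193 -0.18591499  0.033     ] 0.093076250659468 [ 0.47691658 -0.26466142  0.0270529 ] 92.96932850203778
t 6.02 need [ 0.1039 -0.0007  0.103 ] turn -0.13 q [ 51.  17. -21.  99.   6.  65.  28.]
```

Converted, 0.103 m is 103, 0.084 m is 84.

```bash
python3 steer.py '[[[40,-2.7,0],-3,0.087],[[80,-2.7,0],-3,0.087],[[84,-2.7,30],-3,0.087],[[84,-2.7,65],-3,0.087],[[84,-2.7,103],-3,0.087],[[84,-2.7,103],-3,0.087],[[84,-2.7,103],-3,0.045],[[84,-2.7,103],-3,0.045]]' 5; python3 go.py .477 -.26 .025 93; python3 steer.py '[[[0,0,0],0,0.045],[[0,0,0],0,0.045],[[0,0,0],0,0.045],[[0,0,0],0,0.045],[[0,0,0],0,0.045],[[0,0,0],0,0.045]]' 5
```

```text
time_s: 6.68
tool_pos: [0.4781, -0.2592, 0.0267]
tool_rot: [179.9, 0.0, 93.0]
force: [0.2, -0.8, -0.1]
grip_width: 0.0802
grasp_force: 0.0
t 6.68 need [-0.0007 -0.0012  0.0017] turn 0.03 q [ 46.  19. -23. 110.   9.  52.  21.]
time_s: 7.18
tool_pos: [0.4778, -0.2603, 0.026]
tool_rot: [179.9, 0.1, 92.9]
force: [-0.2, -0.1, 5.3]
grip_width: 0.0565
grasp_force: 5.0
```

Converted, 0.058 m is 58, 0.049 m is 49.

```bash
python3 steer.py '[[[4,0,-8],0,0.045],[[9,0,-16.5],0,0.045],[[15,0,-23.5],0,0.045],[[22.5,0,-30.5],0,0.045],[[31,0,-36],0,0.045],[[39,0,-40.5],0,0.045],[[49,0,-44],0,0.045],[[58,0,-46],0,0.045]]' 5; python3 - <<'E'
from h import *
T=[]
for n,h in(("top",50),("side",50)):
    c=env.read_camera(n); q=proj(c,[.479,-.2,.05])[0]; T.append(cv2.resize(crop(c,[],q,h,6),(390,390)))
cv2.imwrite("pics/e.png",np.hstack(T))
E
```

```text
time_s: 7.85
tool_pos: [0.4748, -0.2015, 0.0723]
tool_rot: [179.9, 0.1, 93.0]
force: [-0.0, -2.7, 5.7]
grip_width: 0.0565
grasp_force: 5.1
```

View pics/e.png

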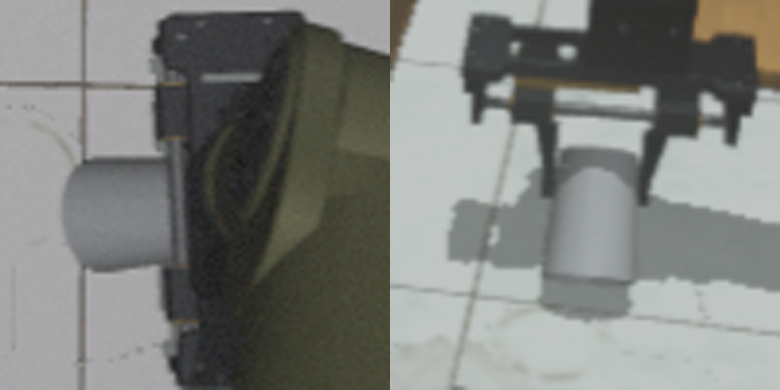

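The cup is pivoting as intended: the foot is up in the fingers and the mouth is turning down. I'll finish the arc.

Converted, 0.044 m is 44, 0.04 m is 40.

```bash
python3 steer.py '[[[10,0,-1],0,0.045],[[20,0,-1],0,0.045],[[28,0,1],0,0.045],[[34,0,3],0,0.045],[[40,0,5],0,0.045],[[44,0,7],0,0.045],[[44,0,7],0,0.045]]' 5; python3 - <<'E'
from h import *
T=[]
for n,h in(("top",50),("side",50)):
    c=env.read_camera(n); q=proj(c,[.479,-.16,.05])[0]; T.append(cv2.resize(crop(c,[],q,h,6),(390,390)))
cv2.imwrite("pics/f.png",np.hstack(T))
E
```

```text
time_s: 8.53
tool_pos: [0.4716, -0.156, 0.0634]
tool_rot: [-180.0, -0.1, 93.1]
force: [0.1, 2.4, 2.3]
grip_width: 0.0531
grasp_force: 4.6
```

View pics/f.png

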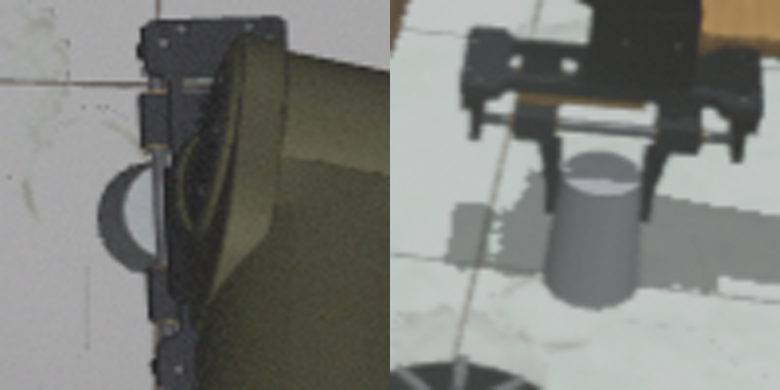

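The cup now stands mouth-down on the worktop. I'll release, back the hand off and locate the cup numerically.

```bash
python3 steer.py '[[[0,0,0],0,0.06],[[0,0,0],0,0.07],[[0,0,0],0,0.087],[[0,0,0],0,0.087],[[0,0,-40],0,0.087],[[0,0,-80],0,0.087],[[-40,0,-100],0,0.087],[[-80,0,-100],0,0.087]]'; python3 steer.py '[[[-40,0,0],0,0.087],[[-80,0,0],0,0.087],[[-80,0,0],0,0.087]]';  python3 - <<'E'
from h import *
for n in("top","side"):
    c=env.read_camera(n); cv2.imwrite(f"pics/g_{n}.png",c["color"])
    q=proj(c,[.472,-.15,.088])[0].astype(int); h=24
    g=cv2.resize(cv2.cvtColor(c["color"],cv2.COLOR_BGR2GRAY)[q[1]-h:q[1]+h,q[0]-h:q[0]+h],None,fx=.5,fy=.5,interpolation=cv2.INTER_AREA)
    print(n,q-h); print("\n".join(" ".join(f"{v:3d}" for v in r) for r in g))
E
```

```text
time_s: 9.3
tool_pos: [0.4794, -0.2362, 0.1696]
tool_rot: [179.5, 0.3, 93.3]
force: [0.9, -0.1, 0.3]
grip_width: 0.0863
grasp_force: 0.0
time_s: 9.55
tool_pos: [0.4771, -0.327, 0.1634]
tool_rot: [-179.9, 0.3, 92.3]
force: [-0.6, -1.6, -0.4]
grip_width: 0.0869
grasp_force: 0.0
top [365 265]
167 165 165 166 167 167 168 162 135 168 168 167 167 167 167 168 168 168 167 167 167 167 167 167
168 164 163 166 166 168 167 150 135 167 167 167 168 167 168 167 167 167 167 168 167 167 166 168
166 165 157 159 165 167 167 150 136 167 167 167 167 168 168 167 167 167 167 167 166 167 167 166
168 167 168 164 155 161 162 147 136 168 168 166 168 167 166 167 167 168 167 167 167 166 167 167
167 167 167 167 164 151 163 154 135 166 167 168 166 167 167 167 168 167 166 167 167 167 167 167
167 166 166 168 167 159 151 161 134 167 168 168 168 167 167 168 167 167 167 167 166 167 167 166
168 167 166 167 167 165 144 132 120 157 158 167 166 167 167 167 168 167 167 167 167 168 167 168
167 167 167 163 117  82  89 131 156 159 157 156 158 161 167 167 166 168 168 167 167 167 167 166
167 167 147  79  69 106 157 158 157 157 1
[... 3113 characters left out ...]
 179 193 192 191 191 191 190
191 191 191 190 190 186 126  97 103 106 109 112 115 114 114 111 116 180 193 192 193 192 192 192
191 192 191 190 191 179 108  98 104 107 109 111 112 113 114 112 118 181 193 193 193 193 192 193
191 191 191 190 190 175 101  99 105 107 109 111 112 113 113 111 118 180 193 192 192 193 193 193
190 191 190 189 189 160  97 101 105 108 110 111 113 114 114 111 117 181 193 192 192 193 193 193
190 190 190 190 189 140  96 102 106 108 110 112 112 114 113 111 124 183 193 193 193 193 193 192
190 189 189 190 186 128  96 103 106 108 111 111 113 114 113 110 124 183 193 193 193 193 193 188
190 189 189 190 182 117  98 104 108 109 111 112 113 114 113 111 125 184 193 193 193 193 192 192
```

```bash
python3 - <<'E'
from h import *
print(ray(env.read_camera("top"),(384.5,289.6),.088),ray(env.read_camera("side"),(373.1,211.2),.088))
E
python3 go.py .475 -.142 .068 93
```

```text
[ 0.47141537 -0.13913671  0.088     ] [ 0.47307264 -0.1355028   0.088     ]
t 9.75 need [0.1732 0.0042 0.0956] turn 0.01 q [ 49.  13. -21.  99.   5.  68.  30.]
```

Converted, 0.178 m is 178, 0.155 m is 155.

```bash
python3 steer.py '[[[40,1,0],0,0.087],[[80,1,0],0,0.087],[[120,1,0],0,0.087],[[155,1,0],0,0.087],[[178,1,0],0,0.087],[[178,1,0],0,0.087],[[178,1,0],0,0.087]]'; python3 go.py .472 -.1375 .052 93
```

```text
time_s: 10.33
tool_pos: [0.4717, -0.1359, 0.1641]
tool_rot: [180.0, 0.1, 93.3]
force: [0.9, -1.0, -0.4]
grip_width: 0.087
grasp_force: 0.0
t 10.33 need [-0.0015  0.0002  0.1121] turn 0.3 q [ 41.   3. -29. 110.   2.  67.  15.]
```

```bash
python3 steer.py '[[[-1,0,35],0,0.087],[[-1,0,70],0,0.087],[[-1,0,100],0,0.087],[[-1,0,112],0,0.087],[[-1,0,112],0,0.087],[[-1,0,112],0,0.05],[[-1,0,112],0,0.05],[[-1,0,112],0,0.05]]' 25; python3 steer.py '[[[0,0,0],0,0.05],[[0,0,0],0,0.05],[[0,0,0],0,0.05],[[0,0,0],0,0.05],[[0,0,-30],0,0.05],[[0,0,-60],0,0.05],[[0,0,-90],0,0.05],[[0,0,-90],0,0.05]]' 25; python3 go.py .531 .08 .142 93
```

```text
time_s: 11.0
tool_pos: [0.4734, -0.1404, 0.0538]
tool_rot: [179.8, 0.1, 92.9]
force: [-1.1, 0.2, -0.1]
grip_width: 0.0742
grasp_force: 0.0
time_s: 11.67
tool_pos: [0.4755, -0.1406, 0.1476]
tool_rot: [179.5, 0.3, 93.0]
force: [1.4, 0.2, -0.6]
grip_width: 0.0604
grasp_force: 24.9
t 11.67 need [0.2174 0.0668 0.0053] turn -0.04 q [ 41.   5. -29. 111.   3.  65.  14.]
```

Converted, 0.2155 m is 215.5, 0.205 m is 205.

```bash
python3 steer.py '[[[30,10,0],0,0.05],[[60,20,0],0,0.05],[[90,29,0],0,0.05],[[120,38,0],0,0.05],[[150,47,0],0,0.05],[[180,56,0],0,0.05],[[205,63,0],0,0.05],[[215.5,66.5,0],0,0.05]]' 25; python3 steer.py '[[[0,0,0],0,0.05],[[0,0,0],0,0.05],[[0,0,0],0,0.05]]'; python3 go.py .531 .078 .13 93
python3 - <<'E'
from h import *
T=[]
G=(0,255,0);R=(0,0,255)
for n,h in(("top",50),("side",50)):
    c=env.read_camera(n); q=proj(c,[.531,.08,.1])[0]; z=env.get_obs()["tool_pos"][2]-.053
    T.append(cv2.resize(crop(c,[(circ(.531,.08,z,.033),G),(circ(.531,.08,z+.088,.026),R)],q,h,6),(390,390)))
cv2.imwrite("pics/h.png",np.hstack(T))
E
```

```text
time_s: 12.33
tool_pos: [0.5268, 0.084, 0.1414]
tool_rot: [180.0, -0.2, 93.3]
force: [-0.9, 1.9, -0.9]
grip_width: 0.0601
grasp_force: 24.9
time_s: 12.58
tool_pos: [0.5266, 0.0772, 0.1412]
tool_rot: [-179.9, 0.1, 92.9]
force: [-0.2, -0.7, -1.2]
grip_width: 0.0603
grasp_force: 24.9
t 12.58 need [0.0006 0.0044 0.0112] turn -0.13 q [ 24.  12. -39. 106.   8.  65. -15.]
```

View pics/h.png

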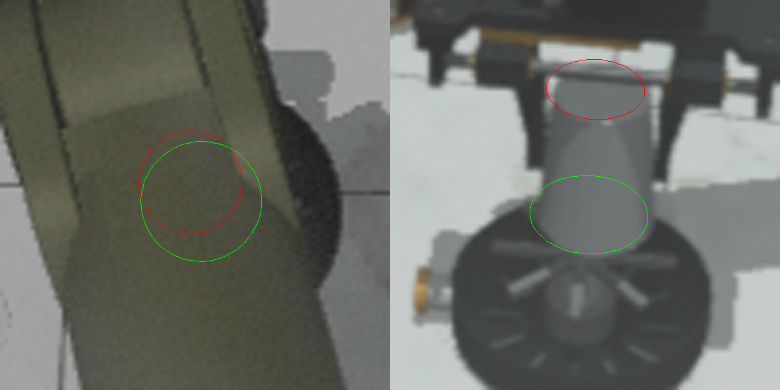

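The cup hangs upright over the star. The side overlay agrees to about 1 px, apart from the 4 mm in x that remains. I'll correct that and lower the cup to contact.

Converted, 0.019 m is 19, 0.015 m is 15.

```bash
python3 steer.py '[[[0.5,4.2,5],0,0.05],[[0.5,4.2,10],0,0.05],[[0.5,4.2,15],0,0.05],[[0.5,4.2,19],0,0.05],[[0.5,4.2,19],0,0.05],[[0.5,4.2,19],0,0.05]]' 30; python3 steer.py '[[[0,0,2],0,0.05],[[0,0,2],0,0.05]]'; python3 steer.py '[[[0,0,2],0,0.05],[[0,0,2],0,0.05]]'; python3 steer.py '[[[0,0,2],0,0.05],[[0,0,2],0,0.05]]'; python3 steer.py '[[[0,0,2],0,0.05],[[0,0,2],0,0.05]]';python3 steer.py '[[[0,0,2],0,0.05],[[0,0,2],0,0.05]]'
```

```text
time_s: 13.18
tool_pos: [0.5308, 0.0796, 0.1223]
tool_rot: [-179.9, -0.0, 93.0]
force: [0.0, 1.3, -1.7]
grip_width: 0.0602
grasp_force: 29.9
time_s: 13.35
tool_pos: [0.5312, 0.0797, 0.1207]
tool_rot: [-180.0, 0.0, 93.0]
force: [-0.0, -0.3, -1.6]
grip_width: 0.06
grasp_force: 29.9
time_s: 13.52
tool_pos: [0.5311, 0.0796, 0.1186]
tool_rot: [-180.0, 0.0, 93.0]
force: [-0.3, -0.3, -1.7]
grip_width: 0.06
grasp_force: 29.9
time_s: 13.68
tool_pos: [0.531, 0.0796, 0.1165]
tool_rot: [-180.0, 0.0, 93.0]
force: [0.3, -0.5, -2.2]
grip_width: 0.06
grasp_force: 29.9
time_s: 13.85
tool_pos: [0.5314, 0.0797, 0.115]
tool_rot: [180.0, 0.0, 93.0]
force: [0.0, -0.8, 2.7]
grip_width: 0.0598
grasp_force: 30.0
time_s: 14.02
tool_pos: [0.5315, 0.0797, 0.1131]
tool_rot: [180.0, 0.0, 93.0]
force: [-0.8, 0.7, 4.2]
grip_width: 0.0603
grasp_force: 30.0
```

Contact came at a TCP z of about 0.1155. I'll press down to about 0.1055 and hold.

```bash
python3 steer.py '[[[0,0,2],0,0.05],[[0,0,4],0,0.05],[[0,0,6],0,0.05],[[0,0,7.5],0,0.05],[[0,0,7.5],0,0.05],[[0,0,7.5],0,0.05]]' 30; python3 steer.py '[[[0,0,0],0,0.05],[[0,0,0],0,0.05],[[0,0,0],0,0.05],[[0,0,0],0,0.05],[[0,0,0],0,0.05],[[0,0,0],0,0.05]]'
python3 - <<'E'
from h import *
s=cv2.imread("pics/g_side.png");c=env.read_camera("side");cv2.imwrite("pics/i.png",c["color"])
E
```

```text
time_s: 14.52
tool_pos: [0.5315, 0.0798, 0.1057]
tool_rot: [180.0, 0.0, 93.0]
force: [-1.6, -0.3, 6.8]
grip_width: 0.0602
grasp_force: 30.1
time_s: 15.02
tool_pos: [0.5315, 0.0797, 0.1058]
tool_rot: [180.0, 0.0, 93.0]
force: [-1.7, -0.6, 6.0]
grip_width: 0.0604
grasp_force: 30.1
```

```bash
for i in 1 2 3 4; do python3 steer.py '[[[0,0,0],0,0.05],[[0,0,0],0,0.05],[[0,0,0],0,0.05],[[0,0,0],0,0.05],[[0,0,0],0,0.05],[[0,0,0],0,0.05],[[0,0,0],0,0.05],[[0,0,0],0,0.05]]' | grep -E 'time|tool_pos|force'; done
python3 - <<'E'
from h import *
c=env.read_camera("side"); q=proj(c,[.531,.08,.052]+np.zeros(3))[0]; print(q, proj(c,circ(.531,.08,.052,.033)).min(0),proj(c,circ(.531,.08,.052,.033)).max(0))
g=cv2.cvtColor(c["color"],cv2.COLOR_BGR2GRAY)
for r in range(int(q[1])-8,int(q[1])+24,2): print(r,g[r,int(q[0])-28:int(q[0])+29:2])
E
```

```text
time_s: 15.73
tool_pos: [0.5315, 0.0798, 0.1058]
force: [-1.9, -0.0, 6.3]
grasp_force: 30.1
time_s: 16.4
tool_pos: [0.5315, 0.0797, 0.1057]
force: [-1.6, 0.0, 6.4]
grasp_force: 30.1
time_s: 17.07
tool_pos: [0.5315, 0.0797, 0.1058]
force: [-1.2, 0.1, 6.7]
grasp_force: 30.1
time_s: 17.73
tool_pos: [0.5315, 0.0797, 0.1058]
force: [-1.0, -0.6, 5.6]
grasp_force: 30.1
[336.84928095 275.52142076] [322.08025758 265.62903053] [351.63367829 285.9327479 ]
267 [197 128  63  59  58  57  57  69  85  95 104 108 108 112 111 113 113 115
 112 100  97  82  58  56  56  62 108 131 132]
269 [126  60  58  58  58  58  56  67  86  99 104 108 108 111 111 113 115 114
 112 106  96  90  71  61  57  57  60 104 131]
271 [ 62  59  58  59  58  58  58  70  91 101 105 108 110 112 112 114 115 114
 114 110  97  87  61  56  57  58  58  60 106]
273 [ 59  60  62  73  69  65  65  74  92 102 106 107 109 111 113 115 115 116
 114 112  99  88  59  56  57  58  57  58  63]
275 [ 60  60  70  83  86  86  85  84  96 102 106 109 110 112 113 115 116 115
 114 112  99  92  62  58  59  59  58  58  59]
277 [ 61  60  61  64  65  69  72  83
[... 529 characters left out ...]
113
 103 112 107  67  66  70  68  63  62  63  63]
287 [ 63  64  65  64  65  84  81  66  62  66  77  86  87 115 111  95  89  87
  75  82 118 110  72  62  61  62  63  63  63]
289 [ 64  68  70  72  72  80  79  64  62  65  73  77  87 122  99  85  84  78
  70  63  78 112  98  62  63  62  63  63  64]
291 [ 64  65  64  64  63  64  63  63  62  65  74  77  94 121  85  78  77  76
  69  63  62  73  69  65  64  65  64  64  64]
293 [67 66 65 65 66 68 68 64 63 63 73 76 84 98 78 77 78 76 66 63 63 65 69 71
 72 72 71 65 66]
295 [67 69 70 70 75 84 89 67 64 63 66 75 77 75 78 77 77 68 63 64 63 62 64 65
 64 64 66 66 69]
297 [65 67 76 90 82 69 66 66 67 67 64 64 65 72 69 68 64 65 64 65 73 71 66 66
 65 66 66 69 66]
```

The cup outline spans columns 322–351 and the spoke tips are at 312 and 359, so the cup is centred to within about 1 px. I'm handing in.

```bash
python3 -c "
from cell import env
print(env.sign_off())"
```

```text
the job is handed in; nothing more can be done
None
```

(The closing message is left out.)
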